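Show the edge of a sheet blank

ROBOT

A 6-joint arm with a two-finger parallel gripper is mounted at the origin on the work surface. World frame = base frame: x ahead of the robot, y to its left, z up, the work surface at z = 0. Lengths are in mm, angles in rad, forces in N, time in s.
With the tool pointing down it reaches from about 350 to 800 mm from the base axis. Payload 7.3 kg.
Tool frame: the origin (TCP) lies at the very end of the fingers, on their centre line; the grasp point (between the pads) lies 19 mm behind it; z points along the fingers, y is the direction in which the jaws open and shut (so a half turn about z gives the same grasp; the last joint's range is limited). The gripper opens to 85 mm and grips with 20 to 120 N. Pads are 22 mm wide; open, the fingers measure 114 mm over their backs; the gripper's body (76 mm by 85 mm) begins 54 mm behind the grasp point. The pads swing forward as they close: fully open they stand 13 mm farther back than shut.
Start: joints at [-1.34, 0.342, 1.524, -0, 1.275, -0.146], TCP at [193.195, -488.18, 231.322] pointing down, gripper open.
Joint ranges: [-2.53, 2.53], [-0.77, 2.02], [0.04, 2.7], [-1, 4.14], [0.28, 2.66], [-3.11, 3.11]. Speed limits (rad/s): [2.57, 2.57, 3.14, 3.14, 3.14, 3.14].

INTERFACE

Orientations are given as a unit quaternion [w, x, y, z].
In Python, from station import get_state, camera, close_job gives the robot as it stands.
- The arm moves only by the tool send_rows, never from a script. Its arguments are lists of equal length, an entry for each row: "delta_pos": the shift along the world's x, y, z normalised to -1 to 1, where 1 is 0.02 m, a list of three; "turn": the turn about the world's z normalised to -1 to 1, where 1 is 120 degrees; "gripper": the closure, from -1 (fully open) to 1 (shut). A call has 1 to 5 rows; each row shifts and turns the commanded pose from where the row before left it; what a row does not reach is not made up. A row lasts 1/8 s, in which the tool goes at most 62.5 mm and 10.7 degrees, less where a joint would pass 70% of its speed; a pose out of reach is approached as far as the arm can. A call with a number of a shift or a turn outside -1 to 1 is refused whole. A call with a gripper value outside its range is refused whole. The fingers move at their own pace and stop on an object; "newtons" is the grip in N (left out, the last holds). Time passes only in rows, so rows that do not move let the fingers close. It gives the time, the measured TCP pose, the force and the opening at its end, in the units of the state.
- get_state(): the state, without advancing time (a new reading comes with each control period).
- camera(name): name is "scene" or "top" or "wrist"; returns a dict with "img" (400x640x3 uint8, red, green, blue), "camera_matrix" (3x3 intrinsics, pixels), "T" (4x4, takes a point from camera to world coordinates). Camera axes: x right, y down, z forward; pixel columns grow to the right and rows downward; lengths in mm; the calibration is good to about 2 mm. A picture is of the moment at which its call begins. There is no depth.
- close_job(): hands the job in, once; it reports no verdict.
The state is a dict: "clock": time; "qpos": joint angles; "joint_vel": joint speeds; "joint_torque": joint torques, N m; "position": TCP position; "ee_rot": TCP orientation; "wrist_force": force on the tool from outside, world axes, zero at the start; "torque": the same for the moment, N m; "finger_gap": opening from 0.0 (shut) to 1.0 (fully open).
Only numpy, scipy, OpenCV 4.12 (cv2) and the standard library are available. Lean on these libraries where they do the work, as an engineer would, in place of code of your own. Each camera call takes 0.05 s, during which the arm holds its last target.

TASK

Push the aluminium blank along the low plywood ledge towards the end where the yellow bin stands, until about a third of its length sticks out past that end of the ledge, so that the next person can take it by the edge. Leave it lying flat on the deck with its long side flush against the steel fence. Only push it with the fingertips: do not pinch, lift or tip it, leave everything else where it is, and finish clear of it all.

Things in the scene. Friction and masses are not known exactly. Their poses are not given: they have to be found in the camera images.
- ledge: Fixed low ledge: plywood deck on a blue steel frame with feet. Origin on the bench under the deck's centre; z up, y along its length, x across it towards the fence (away from the robot). Deck 360 mm long (y -180 to +180), 180 mm wide (x -90 to +90), flat top 70 mm above the bench. Both ends and the near side are open.
- fence (a point): Middle of the inner face of the straight dark steel fence, at deck height (ledge x = +70 mm, y = 0); same axes as the ledge. The fence runs the deck's whole length on the far side, 10 mm thick, its top 16 mm above the deck.
- blank_mid (a point): Centre of the loose bare aluminium blank, a plain plate 150 mm long (y), 100 mm wide (x), 6 mm thick (z, up), about 0.25 kg, lying on the deck (this point is 73 mm above the bench). It starts near the ledge's middle, roughly parallel, a little off the fence; ordinary sliding friction. Against the fence its centre is at ledge x = +20 mm.
- bin: Yellow open plastic bin, 130 x 100 x 60 mm high, loose, standing empty on the bench beyond one end of the ledge (either end: this marks the end to push towards). Origin at the centre of its underside. Not to be moved.
- can: Plain steel can, 72 mm diameter, 100 mm tall, loose, standing on the bench beyond the other end of the ledge. Origin at the centre of its underside. Not to be moved.
- wrench: Steel wrench lying loose on the bench between the robot and the ledge, roughly along y, about 20 mm high or less. Origin under its middle. Not to be moved.
- jar: Amber jar with a red cap, 56 mm diameter, 80 mm tall, loose, standing on the bench behind the fence. Origin at the centre of its underside. Not to be moved.
- blank: The same blank as a body, axes as for its centre point; origin at the centre of its underside.
There are look-alikes about, which are no part of the job. Of the things that look like the blank, the smallest one is meant.

How it is judged (in metres and radians):
At the end, for the whole second after the job is handed in: The blank lies still and flat on the deck, its end sticking out 35 to 65 mm (50 mm is a third) past the end of the ledge on the yellow bin's side, its long side against the fence (within 4.5 mm and 0.05 rad) (((y of bin in the frame of ledge above 0 m and y of blank_mid in the frame of ledge between 0.14 and 0.17 m) or (y of bin in the frame of ledge below 0 m and y of blank_mid in the frame of ledge between -0.17 and -0.14 m)) and x of blank_mid in the frame of ledge above 0.0155 m and angle between the y axis of blank_mid and the y axis of ledge, either way round below 0.05 rad and z of blank_mid in the frame of ledge between 0.07 and 0.076 m and angle between blank_mid's own z axis and vertical below 0.05 rad and linear speed of blank below 0.01 m/s and contact force between blank and ledge above 0.5 N); the robot touches nothing.
It fails at once if the blank is lifted more than 10 mm off the deck, tipped, or drops off the ledge (z of blank_mid in the frame of ledge above 0.083 m or z of blank_mid in the frame of ledge below 0.06 m or angle between blank_mid's own z axis and vertical above 0.15 rad).
It fails at once if the yellow bin is shifted or knocked over (more than 20 mm or 0.3 rad) (distance of bin from where it was at the start of the episode above 0.02 m or angle between bin's own z axis and vertical above 0.3 rad).
It fails at once if the can is shifted or knocked over (more than 20 mm or 0.3 rad) (distance of can from where it was at the start of the episode above 0.02 m or angle between can's own z axis and vertical above 0.3 rad).
It fails at once if the wrench is shifted more than 20 mm (distance of wrench from where it was at the start of the episode above 0.02 m).
It fails at once if the jar is shifted or knocked over (more than 20 mm or 0.3 rad) (distance of jar from where it was at the start of the episode above 0.02 m or angle between jar's own z axis and vertical above 0.3 rad).
It also fails if it takes over 64 s, if anything falls off the work surface, if the arm or the gripper's body presses on something with over 40 N, if the wrist force passes 120 N, or if a joint passes its speed limit or range.

## Working session

There is one attempt and no reset: what is moved stays moved. The work goes in short steps, Python scripts to look and compute and a tool call to move; the robot and the scene stay as the last step left them, time stands still between calls to the robot, and variables do not carry over. Pictures are saved under pics/ and viewed, and the job is handed in when it is done.

Besides the shell and the picture viewer there is one more tool, called by a JSON object that holds its "fn" and its "kwargs", one argument or row to a line. send_rows: Moves the arm, as the interface text tells. Scaled input: -1 to 1 covers 0.02 m each way for a shift and 120 degrees each way for a turn. Its arguments: {"type":"object","properties":{"delta_pos":{"type":"array","items":{"type":"array","items":{"type":"number"}}},"turn":{"type":"array","items":{"type":"number"}},"gripper":{"type":"array","items":{"type":"number"}},"newtons":{"type":"number"}},"required":["delta_pos","turn","gripper"]}

```bash
mkdir -p pics
cat > h.py <<'E'
import numpy as np, cv2
from station import get_state, camera, close_job
def save(n,fn):
    c=camera(n); cv2.imwrite('pics/'+fn,c['img'][:,:,::-1]); np.savez('pics/'+fn[:-4]+'.npz',**c); return c
def ray(c,uv,z):
    uv=np.atleast_2d(uv).astype(float); K=c['camera_matrix'];T=c['T']
    d=(np.linalg.inv(K)@np.c_[uv,np.ones(len(uv))].T).T@T[:3,:3].T
    o=T[:3,3]; return o+d*((z-o[2])/d[:,2])[:,None]
def proj(c,p):
    p=np.atleast_2d(p).astype(float);T=c['T'];q=(p-T[:3,3])@T[:3,:3];q=q@c['camera_matrix'].T;return q[:,:2]/q[:,2:]
E
python3 - <<'E'
from h import *
print(get_state())
for n in ['scene','top']:
    c=save(n,n+'0.png'); print(n,c['camera_matrix'].round(1).tolist(),c['T'].round(2).tolist())
E
```

```text
{'clock': 0.0, 'qpos': array([-1.34000315e+00,  3.42752972e-01,  1.52500148e+00,  2.95952086e-05,
        1.27541447e+00, -1.45998452e-01]), 'joint_vel': array([-0.0002111 ,  0.00076971, -0.00072686,  0.0010849 , -0.00078977,
       -0.00168158]), 'joint_torque': array([ 1.24231101e-03, -4.33670747e+01, -2.46015179e+01, -1.22987171e-04,
        7.91545724e-03, -3.04925766e-05]), 'position': array([ 193.10607691, -487.76904184,  230.61569018]), 'ee_rot': array([-7.88023458e-04,  9.82306440e-01,  1.87279036e-01, -1.92640842e-05]), 'wrist_force': array([ 0.6072988 , -0.40649906,  0.36262957]), 'torque': array([ 0.00490741, -0.04995624, -0.02628214]), 'finger_gap': 0.997273023919925}
scene [[383.4, 0.0, 321.3], [0.0, 383.4, 200.6], [0.0, 0.0, 1.0]] [[-0.47, 0.57, -0.68, 1220.15], [0.88, 0.3, -0.37, 418.12], [-0.01, -0.77, -0.64, 732.24], [0.0, 0.0, 0.0, 1.0]]
top [[450.7, 0.0, 322.9], [0.0, 450.7, 204.0], [0.0, 0.0, 1.0]] [[-0.02, -0.99, 0.11, 325.45], [-1.0, 0.02, 0.0, 41.14], [-0.0, -0.11, -0.99, 1546.52], [0.0, 0.0, 0.0, 1.0]]
```

View pics/scene0.png

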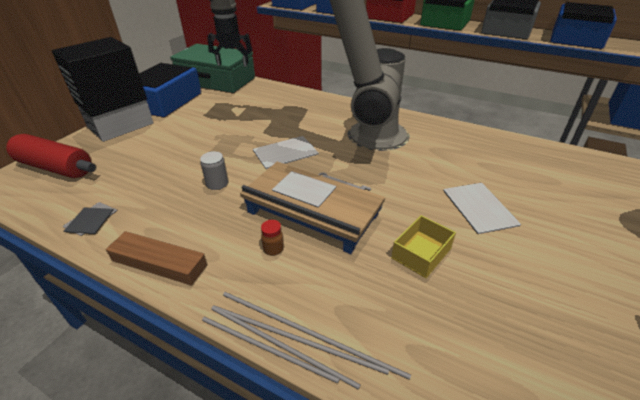

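View pics/top0.png

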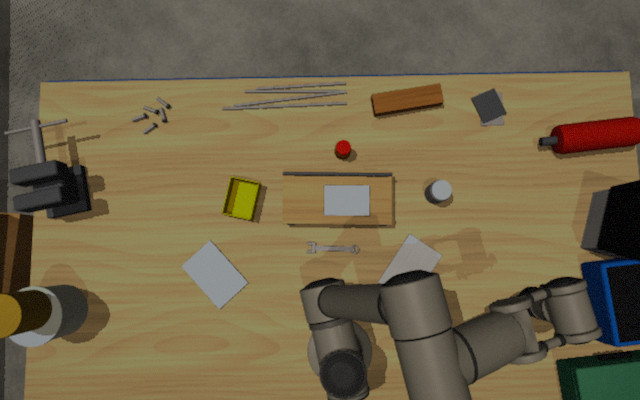

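The top view shows the ledge at px (283–394, 173–225) with a plate on it at (347,200), the bin at left (242,199), which is +y, the can at (439,191), the jar at (343,149) and the wrench at (333,248).

Things that could be taken for the blank:
- Plate on the deck (347,200), about 45x30 px.
- Larger sheet on the bench (215,273).
- Larger sheet on the bench (410,262).
- Dark square pad (489,107).

I choose the one on the deck: it lies on the ledge and is smaller than the two sheets. Next I check it close up and measure.

```bash
cat > meas.py <<'E'
from h import *
def light(c,roi):
    img=c['img']; hsv=cv2.cvtColor(img,cv2.COLOR_RGB2HSV)
    m=((hsv[:,:,1]<50)&(hsv[:,:,2]>110)).astype(np.uint8)
    M=np.zeros_like(m);x0,y0,x1,y1=roi;M[y0:y1,x0:x1]=m[y0:y1,x0:x1];return M
def big(m):
    cs,_=cv2.findContours(m,cv2.RETR_EXTERNAL,cv2.CHAIN_APPROX_NONE);return max(cs,key=cv2.contourArea)
def rect(P):
    r=cv2.minAreaRect(P[:,:2].astype(np.float32));return r
E
python3 - <<'E'
from meas import *
c=dict(np.load('pics/top0.npz'))
for nm,roi,z in [('blank',(315,178,380,222),76),('sheetL',(170,230,260,320),3),('pad',(465,80,515,135),5)]:
    k=big(light(c,roi)); print(nm,rect(ray(c,k[:,0],z)))
hsv=cv2.cvtColor(c['img'],cv2.COLOR_RGB2HSV)
m=cv2.inRange(hsv,(22,150,60),(35,255,255)); m[:, :200]=0;m[:,300:]=0
k=big(m);print('bin top',rect(ray(c,k[:,0],60)))
m=cv2.inRange(hsv,(0,180,80),(8,255,255)); m[:, :300]=0;m[:,400:]=0;m[200:]=0
k=big(m);print('jar',rect(ray(c,k[:,0],80)))
# fence dark strip
g=hsv[:,:,2]
for u in range(280,400,12): print(u,c['img'][166:182,u].sum(1).tolist())
v=c['img'][140:280,260:480]
cv2.imwrite('pics/crop1.png',cv2.resize(v[:,:,::-1],None,fx=3.6,fy=3.6,interpolation=cv2.INTER_CUBIC))
E
```

```text
blank ((496.946044921875, -32.570960998535156), (148.2565460205078, 99.21916961669922), 89.01251220703125)
sheetL ((260.4404296875, 418.8631591796875), (197.80413818359375, 132.12680053710938), 41.82679748535156)
pad ((769.361083984375, -553.3052368164062), (26.331205368041992, 78.52851867675781), 15.174885749816895)
bin top ((512.3656005859375, 316.60516357421875), (109.82485961914062, 133.51364135742188), 76.39556121826172)
jar ((673.5459594726562, -24.47846794128418), (46.44987869262695, 47.389381408691406), 88.87366485595703)
280 [343, 338, 354, 362, 353, 356, 348, 349, 344, 352, 353, 367, 361, 347, 329, 333]
292 [332, 347, 329, 317, 327, 284, 215, 198, 163, 235, 329, 339, 340, 326, 329, 334]
304 [336, 343, 349, 323, 331, 289, 217, 206, 152, 134, 274, 340, 344, 334, 333, 332]
316 [347, 356, 333, 323, 331, 303, 222, 192, 171, 154, 273, 341, 332, 330, 334, 333]
328 [350, 347, 329, 319, 327, 299, 228, 208, 164, 129, 248, 336, 331, 336, 342, 335]
340 [348, 353, 350, 334, 319, 330, 265, 185, 165, 136, 259, 333, 332, 337, 343, 339]
352 [346, 333, 348, 337, 325, 319, 267, 179, 186, 126, 245, 329, 336, 339, 331, 333]
364 [329, 342, 332, 317, 327, 337, 285, 184, 198, 146, 254, 328, 334, 333, 325, 329]
376 [331, 347, 336, 328, 330, 327, 282, 184, 179, 136, 140, 275, 333, 334, 329, 333]
388 [338, 344, 355, 352, 343, 319, 276, 198, 177, 158, 205, 311, 332, 331, 325, 320]
```

View pics/crop1.png

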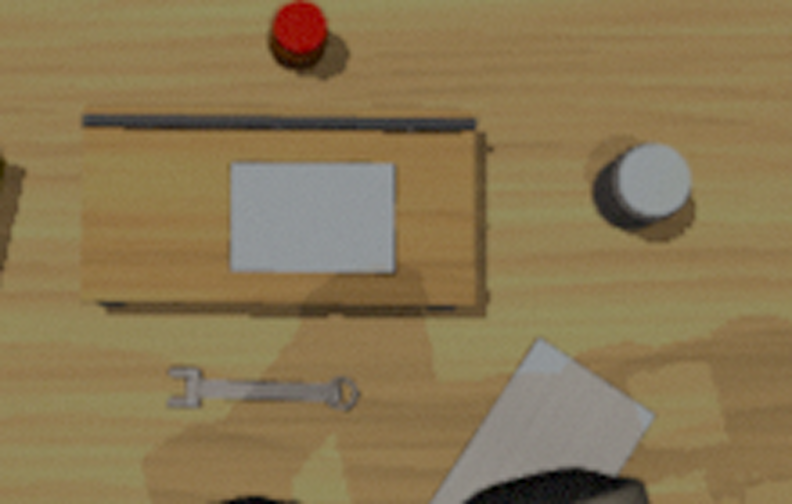

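The crop confirms it: the plate on the deck measures 148x99 mm, matching 150x100, while the bench sheets are about 198x132 mm. It sits a little off the fence. Next I fix the ledge pose from the fence edge and the deck edges.

```bash
python3 - <<'E'
from meas import *
c=dict(np.load('pics/top0.npz'))
s=c['img'].astype(float).sum(2)
# dark fence: inner face edge (bottom) and back top edge per column, subpixel at half level
inn=[];bk=[]
for u in range(286,391):
    col=s[166:184,u]; j=int(np.argmin(col)); 
    th=(col[j]+335)/2
    k=j
    while col[k]<th:k+=1
    inn.append((u,166+k-1+(th-col[k-1])/(col[k]-col[k-1])))
    k=j
    while col[k]<250:k-=1
    bk.append((u,166+k+(250-col[k])/(col[k+1]-col[k])))
def fit(pts,z,ax):
    P=ray(c,pts,z)[:,:2]; vx,vy,x,y=cv2.fitLine(P.astype(np.float32),cv2.DIST_HUBER,0,.01,.01).ravel()
    if abs(vy)>abs(vx): return 'x at y=0',x+vx/vy*(0-y),'x at 30',x+vx/vy*(30-y),'ang',vx/vy
    return 'y at x=500',y+vy/vx*(500-x),'ang',vy/vx
print('inner face @z=70',fit(inn,70,0),'@86',fit(inn,86,0)); print('back top @86',fit(bk,86,0))
# ends of fence: dark row extents
rows=s[172:178]; mn=rows.min(0)
print([ (u,int(mn[u])) for u in list(range(278,288))+list(range(386,398))])
# right deck end, left end, near edge
hsv=cv2.cvtColor(c['img'],cv2.COLOR_RGB2HSV)
for v in (190,205,215): print('R',v,s[v,384:402].astype(int).tolist()); print('L',v,c['img'][v,276:290].tolist())
for u in (290,310,330,350,380): print('N',u,s[216:234,u].astype(int).tolist())
E
python3 - <<'E'
import cv2
a=cv2.imread('pics/scene0.png')[140:280,190:470]
cv2.imwrite('pics/crop2.png',cv2.resize(a,None,fx=2.8,fy=2.8,interpolation=cv2.INTER_CUBIC))
E
```

```text
inner face @z=70 ('x at y=0', np.float32(578.44305), 'x at 30', np.float32(579.2204), 'ang', np.float32(0.025910527)) @86 ('x at y=0', np.float32(575.69006), 'x at 30', np.float32(576.4674), 'ang', np.float32(0.025910527))
back top @86 ('x at y=0', np.float32(589.0834), 'x at 30', np.float32(589.9319), 'ang', np.float32(0.02828334))
[(278, 346), (279, 342), (280, 344), (281, 344), (282, 295), (283, 200), (284, 153), (285, 146), (286, 146), (287, 154), (386, 138), (387, 142), (388, 158), (389, 140), (390, 140), (391, 164), (392, 234), (393, 214), (394, 214), (395, 319), (396, 343), (397, 345)]
R 190 [333, 338, 331, 336, 340, 343, 338, 301, 246, 233, 214, 317, 360, 358, 359, 360, 359, 360]
L 190 [[145, 121, 77], [144, 119, 79], [144, 120, 78], [144, 119, 76], [142, 118, 77], [144, 118, 76], [145, 122, 78], [144, 123, 74], [147, 126, 77], [147, 128, 81], [144, 126, 76], [145, 128, 79], [145, 125, 76], [146, 126, 77]]
R 205 [330, 330, 342, 335, 333, 331, 330, 303, 246, 207, 206, 309, 347, 352, 356, 345, 357, 358]
L 205 [[147, 135, 92], [145, 132, 88], [145, 134, 89], [146, 135, 89], [146
[... 268 characters left out ...]
6, 72], [143, 117, 77], [144, 121, 78], [143, 120, 78], [145, 119, 76], [143, 120, 79], [146, 119, 74], [148, 118, 73], [149, 119, 72], [145, 116, 69], [143, 115, 66], [147, 116, 69], [147, 118, 68], [146, 118, 71]]
N 290 [337, 324, 326, 330, 338, 341, 350, 287, 143, 178, 214, 301, 364, 374, 370, 360, 368, 364]
N 310 [334, 333, 323, 330, 328, 341, 348, 287, 218, 222, 215, 288, 362, 371, 370, 365, 363, 365]
N 330 [316, 324, 329, 326, 339, 333, 313, 283, 214, 219, 216, 216, 311, 373, 370, 373, 364, 362]
N 350 [307, 310, 302, 281, 287, 275, 272, 249, 210, 158, 162, 158, 275, 333, 327, 338, 333, 334]
N 380 [310, 308, 314, 322, 322, 318, 302, 321, 262, 132, 177, 210, 320, 372, 360, 374, 373, 371]
```

View pics/crop2.png

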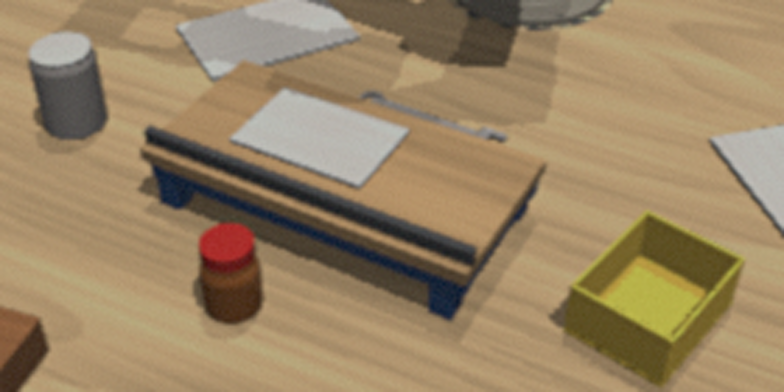

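Run:
```python
from meas import *
c=dict(np.load('pics/top0.npz'))
print('deck L end',ray(c,[(282.2,205),(282.2,190),(282.2,215)],70).round(1).tolist())
print('deck R end',ray(c,[(391.5,190),(391.5,205),(391.8,215)],70).round(1).tolist())
print('fence ends @86',ray(c,[(282.3,172.5),(391.6,174)],86).round(1).tolist())
print('near edge',ray(c,[(290,223.2),(310,223.2),(330,223.3),(380,224.)],70).round(1).tolist())
print('blank corners',cv2.boxPoints(rect(ray(c,big(light(c,(315,178,380,222)))[:,0],76))).round(1).tolist())
c2=dict(np.load('pics/scene0.npz'))
# deck corners / fence from scene: pixel= 190+x/2.8,140+y/2.8
f=lambda x,y:(190+(x+.5)/2.8-.5,140+(y+.5)/2.8-.5)
print('scene: near +y corner',ray(c2,[f(545,165)],70).round(1), 'near -y',ray(c2,[f(244,63)],70).round(1))
print('fence +y top back',ray(c2,[f(473,252)],86).round(1),'-y',ray(c2,[f(148,130)],86).round(1))
print('blank corners scene',ray(c2,[f(284,90),f(409,130),f(359,184),f(232,137)],76).round(1).tolist())
# bench objects
print('wrench top',ray(c,[(308,248),(358,249)],10).round(1).tolist(),'can top',ray(c,[(441,190)],100).round(1))
```

```text
deck L end [[484.5, 179.6, 70.0], [534.4, 179.2, 70.0], [451.4, 179.8, 70.0]]
deck R end [[528.2, -182.0, 70.0], [478.4, -180.4, 70.0], [445.4, -180.3, 70.0]]
fence ends @86 [[590.2, 177.0, 86.0], [579.0, -181.7, 86.0]]
near edge [[424.0, 154.4, 70.0], [422.9, 88.7, 70.0], [421.5, 23.1, 70.0], [416.4, -140.7, 70.0]]
blank corners [[446.1000061035156, -105.80000305175781], [545.2999877929688, -107.5], [547.7999877929688, 40.70000076293945], [448.6000061035156, 42.400001525878906]]
scene: near +y corner [[434.  185.5  70. ]] near -y [[ 420.4 -170.7   70. ]]
fence +y top back [[592.5 178.6  86. ]] -y [[ 582.6 -176.1   86. ]]
blank corners scene [[450.8, -100.1, 76.0], [451.9, 47.3, 76.0], [548.3, 42.6, 76.0], [543.3, -103.9, 76.0]]
wrench top [[342.7, 98.6, 10.0], [336.5, -70.9, 10.0]] can top [[ 521.3 -337.5  100. ]]
```

Ledge origin is about (508, 0) with yaw about -0.027, and the fence face is at x about 578.5. The blank is at ledge (-11, -32), 30 mm off the fence. The bin is on the +y side. Plan, all with shut fingers:
1. Push +x at mid-length until the blank meets the fence.
2. Push +y on the -y end.
3. Finish with a +x touch to square it up.

Now I move over to the near side.

{"fn": "send_rows", "kwargs": {
  "delta_pos": [
    [0.5,1,0],
    [0.5,1,0],
    [0.5,1,0],
    [0.5,1,0],
    [0.5,1,0]
  ],
  "turn": [-0.0386,-0.0386,-0.0386,-0.0386,-0.0386],
  "gripper": [1,1,1,1,1],
  "newtons": 20
}}

```text
clock: 0.72
position: [243.4, -387.3, 231.0]
ee_rot: [-0.0, 1.0, -0.015, -0.0]
wrist_force: [0.6, -0.6, 0.6]
finger_gap: 0.003
```

{"fn": "send_rows", "kwargs": {
  "delta_pos": [
    [0.5,1,0],
    [0.5,1,0],
    [0.5,1,0],
    [0.5,1,0],
    [0.5,1,0]
  ],
  "turn": [0,0,0,0,0],
  "gripper": [1,1,1,1,1]
}}

```text
clock: 1.35
position: [293.3, -287.3, 231.1]
ee_rot: [-0.0, 1.0, -0.014, -0.0]
wrist_force: [0.3, -0.3, -0.2]
finger_gap: 0.005
```

{"fn": "send_rows", "kwargs": {
  "delta_pos": [
    [0.5,1,0],
    [0.5,1,0],
    [0.5,1,0],
    [0.5,1,0],
    [0.5,1,0]
  ],
  "turn": [0,0,0,0,0],
  "gripper": [1,1,1,1,1]
}}

```text
clock: 1.98
position: [343.3, -187.4, 231.1]
ee_rot: [-0.0, 1.0, -0.014, -0.0]
wrist_force: [-0.4, 0.3, 0.7]
finger_gap: -0.001
```

{"fn": "send_rows", "kwargs": {
  "delta_pos": [
    [0.5,1,0],
    [0.5,1,0],
    [0.5,1,0],
    [0.5,1,0],
    [0.5,1,0]
  ],
  "turn": [0,0,0,0,0],
  "gripper": [1,1,1,1,1]
}}

```text
clock: 2.6
position: [393.3, -87.4, 231.1]
ee_rot: [-0.0, 1.0, -0.014, -0.0]
wrist_force: [-0.1, -0.4, 0.4]
finger_gap: 0.002
```

{"fn": "send_rows", "kwargs": {
  "delta_pos": [
    [0.45,0.9,-1],
    [0.45,0.9,-1],
    [0.45,0.95,-1],
    [0,0,-1],
    [0,0,-1]
  ],
  "turn": [0,0,0,0,0],
  "gripper": [1,1,1,1,1]
}}

```text
clock: 3.22
position: [420.0, -32.8, 130.5]
ee_rot: [-0.0, 1.0, -0.013, -0.0]
wrist_force: [-0.4, -0.2, 0.5]
finger_gap: 0.001
```

{"fn": "send_rows", "kwargs": {
  "delta_pos": [
    [0,0,-1],
    [0,0,0],
    [0,0,0]
  ],
  "turn": [0,0,0],
  "gripper": [1,1,1]
}}

```text
clock: 3.6
position: [420.5, -33.3, 111.8]
ee_rot: [0.0, 1.0, -0.014, 0.0]
wrist_force: [-0.1, 0.6, -0.3]
finger_gap: -0.002
```

Run:
```python
from h import *
s=get_state();print(s['position'],s['wrist_force'])
c=save('wrist','w1.png'); print(c['T'].round(2).tolist())
print('tip',proj(c,s['position']))
c=save('scene','s1.png'); print('tip',proj(c,s['position']))
cv2.imwrite('pics/s1c.png',cv2.resize(c['img'][120:270,220:420,::-1],None,fx=4,fy=4,interpolation=cv2.INTER_CUBIC))
```

```text
[420.49410095 -33.2730839  111.81132054] [-0.10785677  0.57628905 -0.28160189]
[[-0.03, -0.95, -0.32, 500.74], [-1.0, 0.03, 0.01, -35.2], [0.0, 0.32, -0.95, 251.63], [0.0, 0.0, 0.0, 1.0]]
tip [[308.57000441 258.76163555]]
tip [[315.71461942 162.43100521]]
```

View pics/w1.png

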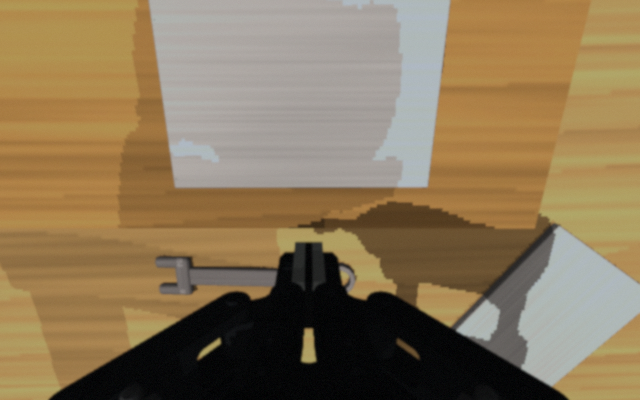

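View pics/s1c.png

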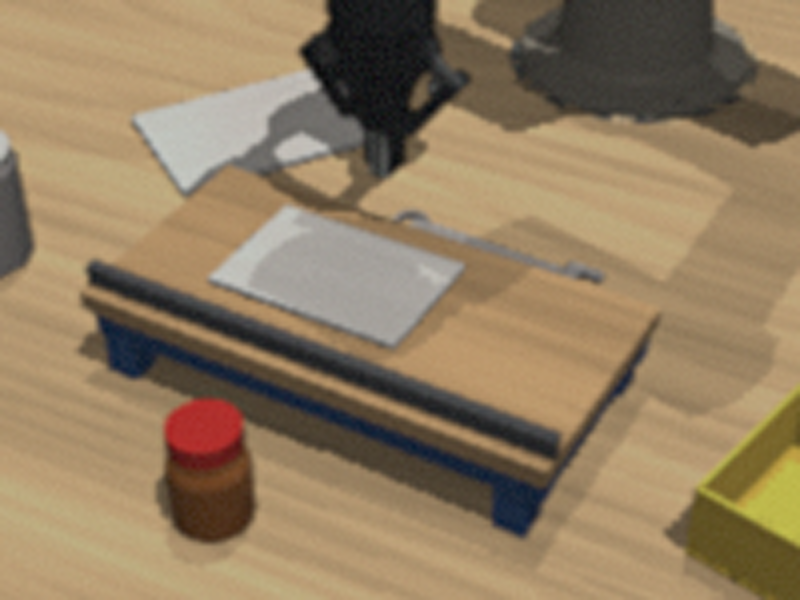

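The wrist view shows the shut tips at (308,250), the blank's near edge at v=187 from u=175 to 428, and the deck's near edge at v=228. All of it is clear ahead of the fingers. I cross-check positions, then come down.

Run:
```python
from h import *
c=dict(np.load('pics/w1.npz'))
print(ray(c,[(175,187),(428,187)],76).round(1).tolist(), ray(c,[(120,228),(535,228)],70).round(1).tolist())
```

```text
[[449.2, 43.5, 76.0], [445.1, -103.4, 76.0]] [[421.6, 85.0, 70.0], [414.4, -175.4, 70.0]]
```

{"fn": "send_rows", "kwargs": {
  "delta_pos": [
    [0,0,-0.8],
    [0,0,-0.7],
    [0,0,-0.3],
    [0,0,0],
    [0,0,0]
  ],
  "turn": [0,0,0,0,0],
  "gripper": [1,1,1,1,1]
}}

```text
clock: 4.32
position: [420.6, -33.3, 75.9]
ee_rot: [0.0, 1.0, -0.014, 0.001]
wrist_force: [-0.9, 0.3, 1.4]
finger_gap: 0.0
```

{"fn": "send_rows", "kwargs": {
  "delta_pos": [
    [0.1,0,-0.15],
    [0,0,0],
    [0,0,0]
  ],
  "turn": [0,0,0],
  "gripper": [1,1,1]
}}

```text
clock: 4.7
position: [422.2, -33.2, 72.4]
ee_rot: [0.0, 1.0, -0.014, -0.0]
wrist_force: [0.1, -0.4, -0.1]
finger_gap: 0.0
```

{"fn": "send_rows", "kwargs": {
  "delta_pos": [
    [0.2,0,0],
    [0.2,0,0],
    [0.2,0,0],
    [0,0,0]
  ],
  "turn": [0,0,0,0],
  "gripper": [1,1,1,1]
}}

```text
clock: 5.2
position: [434.6, -33.2, 72.3]
ee_rot: [0.0, 1.0, -0.014, 0.0]
wrist_force: [0.7, -0.8, -0.6]
finger_gap: 0.002
```

{"fn": "send_rows", "kwargs": {
  "delta_pos": [
    [0.15,0,0],
    [0.15,0,0],
    [0.15,0,0],
    [0.15,0,0],
    [0.15,0,0]
  ],
  "turn": [0,0,0,0,0],
  "gripper": [1,1,1,1,1]
}}

```text
clock: 5.82
position: [449.5, -33.2, 72.2]
ee_rot: [0.0, 1.0, -0.014, 0.0]
wrist_force: [-1.7, 0.5, -0.3]
finger_gap: -0.001
```

Run:
```python
from h import *
s=get_state();print(s['position'],s['wrist_force'])
c=save('wrist','w2.png')
```

```text
[449.49913571 -33.19688066  72.24238871] [-1.7174753   0.49543776 -0.33334833]
```

View pics/w2.png

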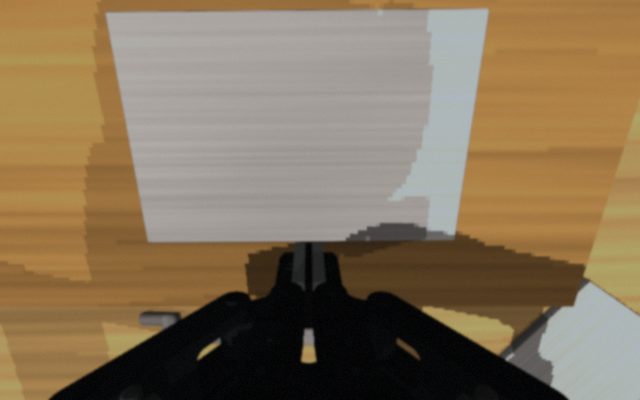

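The tips now touch the near edge at (308,241), and the wrist force of about -1.7 N fits sliding. I keep pushing; the fence is about 18 mm further on.

Run:
```python
from h import *
c=dict(np.load('pics/w2.npz'))
print(ray(c,[(148,242),(455,240),(488,10),(107,13)],76).round(1).tolist())
```

```text
[[462.8, 43.1, 76.0], [459.8, -103.3, 76.0], [556.5, -104.2, 76.0], [559.5, 40.6, 76.0]]
```

{"fn": "send_rows", "kwargs": {
  "delta_pos": [
    [0.15,0,0],
    [0.15,0,0],
    [0.15,0,0],
    [0.1,0,0],
    [0.1,0,0]
  ],
  "turn": [0,0,0,0,0],
  "gripper": [1,1,1,1,1]
}}

```text
clock: 6.5
position: [462.2, -33.2, 72.3]
ee_rot: [0.0, 1.0, -0.014, -0.0]
wrist_force: [-1.0, 1.2, 0.1]
finger_gap: 0.0
```

{"fn": "send_rows", "kwargs": {
  "delta_pos": [
    [0.05,0,0],
    [0.05,0,0],
    [0.05,0,0],
    [0.05,0,0]
  ],
  "turn": [0,0,0,0],
  "gripper": [1,1,1,1]
}}

```text
clock: 7.0
position: [466.3, -33.1, 72.3]
ee_rot: [0.0, 1.0, -0.014, 0.0]
wrist_force: [-2.5, 0.4, 0.3]
finger_gap: -0.002
```

{"fn": "send_rows", "kwargs": {
  "delta_pos": [
    [0.05,0,0],
    [0.05,0,0]
  ],
  "turn": [0,0],
  "gripper": [1,1]
}}

```text
clock: 7.25
position: [466.8, -33.0, 72.1]
ee_rot: [-0.0, 1.0, -0.014, -0.002]
wrist_force: [-9.4, 0.2, 4.7]
finger_gap: 0.003
```

The fence was met at TCP x of about 466.5 (Fx -9 N). I back off, lift and go round to the blank's -y end.

{"fn": "send_rows", "kwargs": {
  "delta_pos": [
    [-0.3,0,0],
    [-0.2,0,0],
    [0,0,1],
    [0,0,0.75],
    [0,0,0]
  ],
  "turn": [0,0,0,0,0],
  "gripper": [1,1,1,1,1]
}}

```text
clock: 7.88
position: [459.2, -33.5, 108.3]
ee_rot: [0.0, 1.0, -0.014, 0.002]
wrist_force: [-0.9, -0.9, -0.7]
finger_gap: -0.002
```

{"fn": "send_rows", "kwargs": {
  "delta_pos": [
    [0,-1,0],
    [0,-1,0],
    [0,-1,0],
    [0,-1,0],
    [0,-1,0]
  ],
  "turn": [0,0,0,0,0],
  "gripper": [1,1,1,1,1]
}}

```text
clock: 8.5
position: [458.0, -133.8, 106.6]
ee_rot: [-0.0, 1.0, -0.014, -0.0]
wrist_force: [0.5, 1.0, -0.2]
finger_gap: 0.002
```

{"fn": "send_rows", "kwargs": {
  "delta_pos": [
    [0.8,-0.2,0],
    [0.8,0,0],
    [0.8,0,0],
    [0.8,0,0],
    [0,0,0]
  ],
  "turn": [0,0,0,0,0],
  "gripper": [1,1,1,1,1]
}}

```text
clock: 9.12
position: [522.6, -137.1, 106.4]
ee_rot: [-0.0, 1.0, -0.013, -0.0]
wrist_force: [-1.0, -0.4, 0.2]
finger_gap: -0.001
```

Run:
```python
from h import *
s=get_state();print(s['position'],s['wrist_force'])
c=save('wrist','w3.png');save('scene','s3.png'); c=save('top','t3.png')
cv2.imwrite('pics/t3c.png',cv2.resize(c['img'][140:280,260:480,::-1],None,fx=3.6,fy=3.6,interpolation=cv2.INTER_CUBIC))
```

```text
[ 522.57227849 -137.14607237  106.44596994] [-1.03100277 -0.35193811  0.22049477]
```

View pics/w3.png

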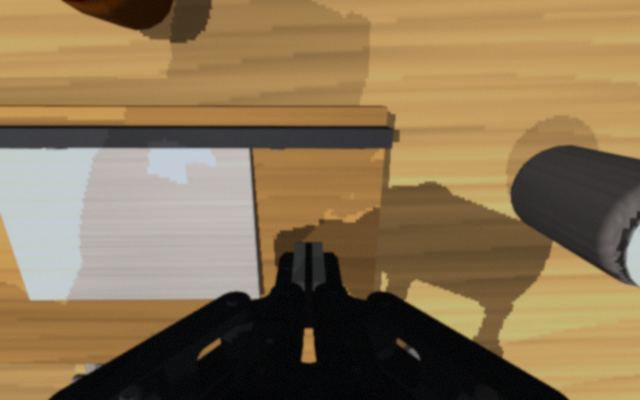

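View pics/t3c.png

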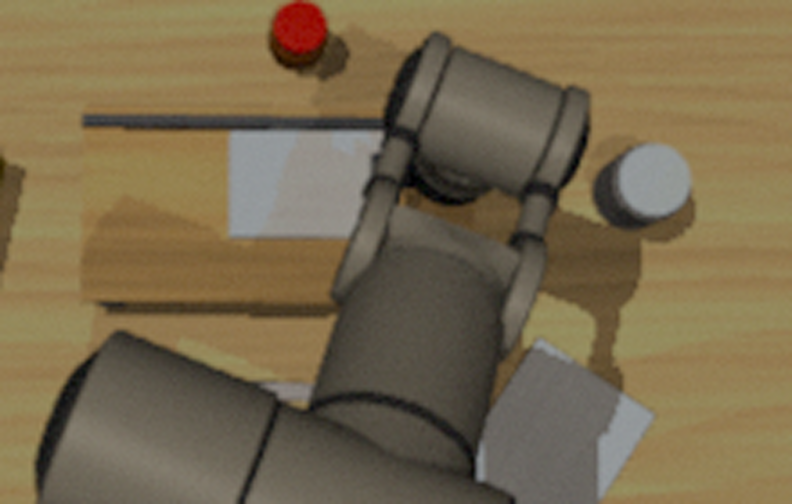

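The blank is flush with the fence: its far edge meets the dark fence at v=148 in the wrist view. Its -y end runs from (251,149) to (262,295), and the tips at (308,248) are clear of it. I go down beside it.

Run:
```python
from h import *
c=dict(np.load('pics/w3.npz'))
print(ray(c,[(262,295),(251,149),(30,300)],76).round(1).tolist(),ray(c,[(387,149),(378,290)],70).round(1).tolist())
c=dict(np.load('pics/t3.npz'))
print(ray(c,[(260+229/3.6,140+128/3.6),(260+229/3.6,140+237/3.6)],76).round(1).tolist())
```

```text
[[479.9, -106.5, 76.0], [573.1, -107.3, 76.0], [480.2, 41.8, 76.0]] [[570.0, -182.4, 70.0], [477.3, -181.4, 70.0]]
[[579.4, 41.4, 76.0], [478.8, 43.1, 76.0]]
```

{"fn": "send_rows", "kwargs": {
  "delta_pos": [
    [0.1,0,-0.8],
    [0.05,0,-0.7],
    [0,0,-0.2],
    [0,0,0],
    [0,0,0]
  ],
  "turn": [0,0,0,0,0],
  "gripper": [1,1,1,1,1]
}}

```text
clock: 9.9
position: [525.4, -137.3, 73.6]
ee_rot: [0.0, 1.0, -0.014, 0.0]
wrist_force: [0.5, 0.0, -0.8]
finger_gap: -0.001
```

{"fn": "send_rows", "kwargs": {
  "delta_pos": [
    [0,0.3,-0.05],
    [0,0.25,0],
    [0.01,0.25,0],
    [0.01,0.25,0],
    [0,0,0]
  ],
  "turn": [0,0,0,0,0],
  "gripper": [1,1,1,1,1]
}}

```text
clock: 10.52
position: [525.6, -115.7, 72.4]
ee_rot: [0.0, 1.0, -0.013, 0.0]
wrist_force: [-0.6, -0.5, 0.6]
finger_gap: 0.003
```

{"fn": "send_rows", "kwargs": {
  "delta_pos": [
    [0.005,0.15,0],
    [0.005,0.15,0],
    [0.005,0.15,0],
    [0.005,0.15,0],
    [0.005,0.15,0]
  ],
  "turn": [0,0,0,0,0],
  "gripper": [1,1,1,1,1]
}}

```text
clock: 11.15
position: [526.0, -101.2, 72.3]
ee_rot: [0.0, 1.0, -0.014, -0.0]
wrist_force: [-1.0, -2.6, 0.2]
finger_gap: 0.0
```

Run:
```python
from h import *
s=get_state();print(s['position'],s['wrist_force'])
c=save('wrist','w4.png')
```

```text
[ 526.04270082 -101.15324417   72.31589129] [-1.00645094 -2.64354142  0.2034234 ]
```

View pics/w4.png

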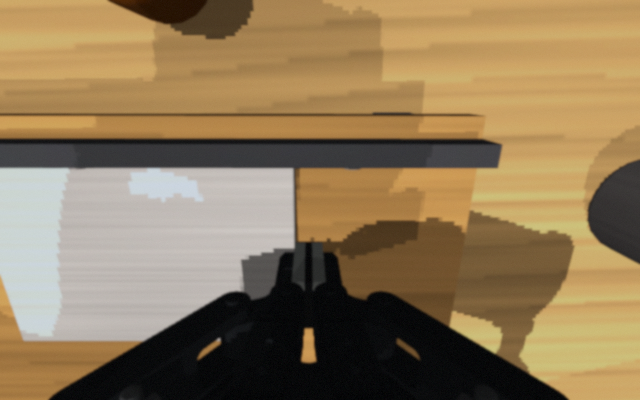

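The tip is in contact with the -y end at (296,245), Fy is about -2.6 N, and the blank is still flush with the fence.

Run:
```python
from h import *
c=dict(np.load('pics/w4.npz'))
print(ray(c,[(295,168),(295,245)],76).round(1).tolist(),ray(c,[(296,168),(0,168),(470,175)],76).round(1).tolist())
```

```text
[[573.6, -96.4, 76.0], [535.8, -94.9, 76.0]] [[573.6, -96.9, 76.0], [577.2, 33.6, 76.0], [568.2, -174.1, 76.0]]
```

{"fn": "send_rows", "kwargs": {
  "delta_pos": [
    [0.007,0.2,0],
    [0.007,0.25,0],
    [0.007,0.25,0],
    [0.007,0.25,0],
    [0.007,0.25,0]
  ],
  "turn": [0,0,0,0,0],
  "gripper": [1,1,1,1,1]
}}

```text
clock: 11.82
position: [526.7, -76.8, 72.3]
ee_rot: [0.0, 1.0, -0.014, -0.0]
wrist_force: [-1.3, -3.5, 0.1]
finger_gap: -0.001
```

{"fn": "send_rows", "kwargs": {
  "delta_pos": [
    [0.007,0.25,0],
    [0.007,0.25,0],
    [0.007,0.25,0],
    [0.007,0.25,0],
    [0.007,0.25,0]
  ],
  "turn": [0,0,0,0,0],
  "gripper": [1,1,1,1,1]
}}

```text
clock: 12.45
position: [527.4, -51.8, 72.3]
ee_rot: [0.0, 1.0, -0.014, -0.0]
wrist_force: [-2.2, -3.0, 1.2]
finger_gap: -0.001
```

Run:
```python
from h import *
s=get_state();print(s['position'],s['wrist_force'])
c=save('wrist','w5.png')
```

```text
[527.44738455 -51.84508668  72.30842763] [-2.24219313 -2.98099538  1.22667856]
```

View pics/w5.png

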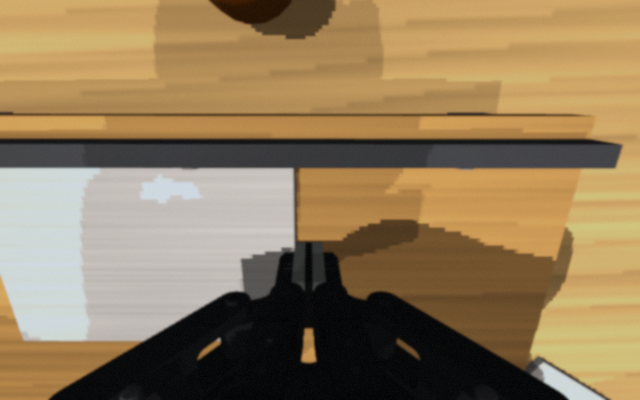

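Still flush and tracking, with the trailing end about 6 mm ahead of the TCP. The target trailing end is y of about 79, so TCP y of about 73, 125 mm to go.

{"fn": "send_rows", "kwargs": {
  "delta_pos": [
    [0.007,0.25,0],
    [0.007,0.25,0],
    [0.007,0.25,0],
    [0.007,0.25,0],
    [0.007,0.25,0]
  ],
  "turn": [0,0,0,0,0],
  "gripper": [1,1,1,1,1]
}}

```text
clock: 13.12
position: [528.2, -26.8, 72.3]
ee_rot: [0.0, 1.0, -0.014, -0.0]
wrist_force: [-1.3, -3.3, -0.7]
finger_gap: 0.001
```

{"fn": "send_rows", "kwargs": {
  "delta_pos": [
    [0.007,0.25,0],
    [0.007,0.25,0],
    [0.007,0.25,0],
    [0.007,0.25,0],
    [0.007,0.25,0]
  ],
  "turn": [0,0,0,0,0],
  "gripper": [1,1,1,1,1]
}}

```text
clock: 13.75
position: [528.9, -1.8, 72.3]
ee_rot: [0.0, 1.0, -0.014, -0.0]
wrist_force: [-1.2, -3.0, -0.1]
finger_gap: -0.003
```

{"fn": "send_rows", "kwargs": {
  "delta_pos": [
    [0.007,0.25,0],
    [0.007,0.25,0],
    [0.007,0.25,0],
    [0.007,0.25,0],
    [0.007,0.25,0]
  ],
  "turn": [0,0,0,0,0],
  "gripper": [1,1,1,1,1]
}}

```text
clock: 14.38
position: [529.6, 23.2, 72.3]
ee_rot: [0.0, 1.0, -0.014, -0.0]
wrist_force: [-1.2, -3.3, -0.4]
finger_gap: 0.002
```

{"fn": "send_rows", "kwargs": {
  "delta_pos": [
    [0.007,0.25,0],
    [0.007,0.25,0],
    [0.007,0.25,0],
    [0.007,0.2,0],
    [0.007,0.1,0]
  ],
  "turn": [0,0,0,0,0],
  "gripper": [1,1,1,1,1]
}}

```text
clock: 15.0
position: [530.2, 44.0, 72.3]
ee_rot: [0.0, 1.0, -0.014, -0.0]
wrist_force: [-2.6, -4.3, 0.3]
finger_gap: 0.005
```

Run:
```python
from h import *
s=get_state();print(s['position'],s['wrist_force'])
c=save('wrist','w6.png');c=save('scene','s6.png')
cv2.imwrite('pics/s6c.png',cv2.resize(c['img'][120:280,220:460,::-1],None,fx=3.3,fy=3.3,interpolation=cv2.INTER_CUBIC))
c=save('top','t6.png')
cv2.imwrite('pics/t6c.png',cv2.resize(c['img'][140:260,210:410,::-1],None,fx=4,fy=4,interpolation=cv2.INTER_CUBIC))
```

```text
[530.18942799  44.04611719  72.30012023] [-2.57061967 -4.31592386  0.3034483 ]
```

View pics/w6.png

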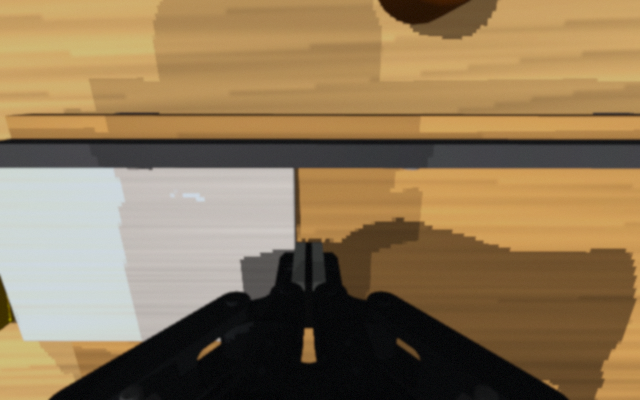

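View pics/s6c.png

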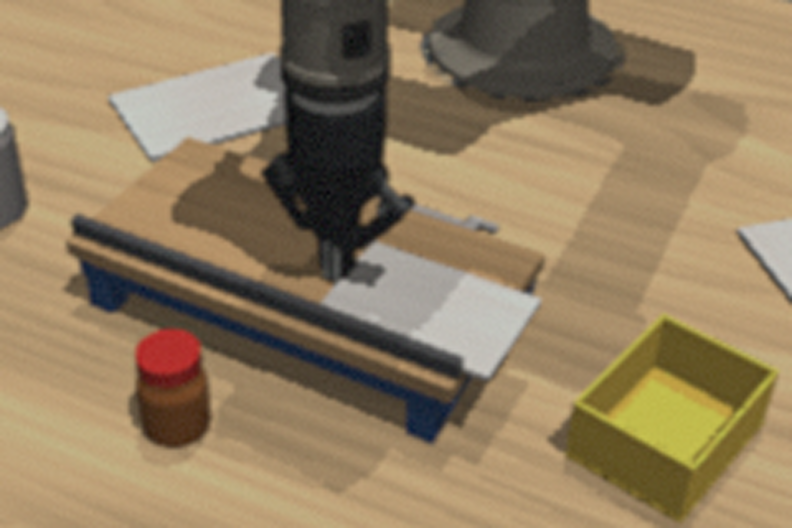

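View pics/t6c.png

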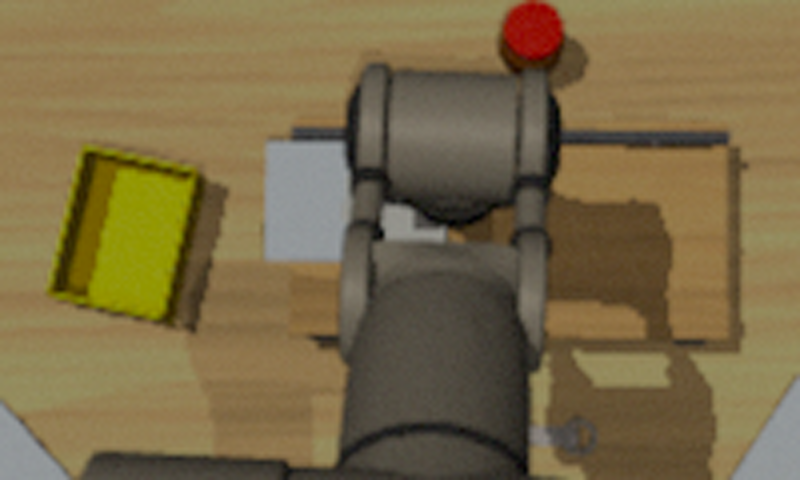

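Overhang is about 20 mm now: in the top view the leading edge is at u of about 276 and the deck end at about 282.3. That matches the TCP-based estimate, so about 29.5 mm remains.

{"fn": "send_rows", "kwargs": {
  "delta_pos": [
    [0.007,0.25,0],
    [0.007,0.25,0],
    [0.007,0.25,0],
    [0.007,0.25,0],
    [0.007,0.25,0]
  ],
  "turn": [0,0,0,0,0],
  "gripper": [1,1,1,1,1]
}}

```text
clock: 15.78
position: [531.1, 69.3, 72.4]
ee_rot: [-0.0, 1.0, -0.014, 0.0]
wrist_force: [-0.7, -2.7, -0.1]
finger_gap: -0.001
```

{"fn": "send_rows", "kwargs": {
  "delta_pos": [
    [0,0.15,0],
    [0,0.1,0],
    [0,0,0]
  ],
  "turn": [0,0,0],
  "gripper": [1,1,1]
}}

```text
clock: 16.15
position: [531.1, 74.1, 72.4]
ee_rot: [-0.0, 1.0, -0.014, 0.0]
wrist_force: [0.3, 0.3, -0.8]
finger_gap: -0.002
```

{"fn": "send_rows", "kwargs": {
  "delta_pos": [
    [0,-0.3,0],
    [0,-0.5,0],
    [0,0,1],
    [0,0,1],
    [0,0,0]
  ],
  "turn": [0,0,0,0,0],
  "gripper": [1,1,1,1,1]
}}

```text
clock: 16.77
position: [532.0, 57.1, 113.6]
ee_rot: [0.0, 1.0, -0.014, 0.002]
wrist_force: [-0.0, -0.6, -0.3]
finger_gap: -0.002
```

Run:
```python
from h import *
s=get_state();print(s['position'],s['wrist_force'])
c=save('wrist','w7.png')
c=save('top','t7.png')
cv2.imwrite('pics/t7c.png',cv2.resize(c['img'][140:260,210:410,::-1],None,fx=4,fy=4,interpolation=cv2.INTER_CUBIC))
```

```text
[532.01301485  57.12516376 113.56837969] [-0.01536326 -0.5837736  -0.33941418]
```

View pics/w7.png

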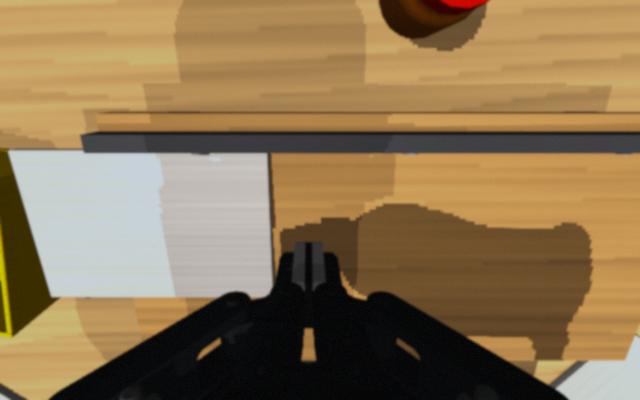

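View pics/t7c.png

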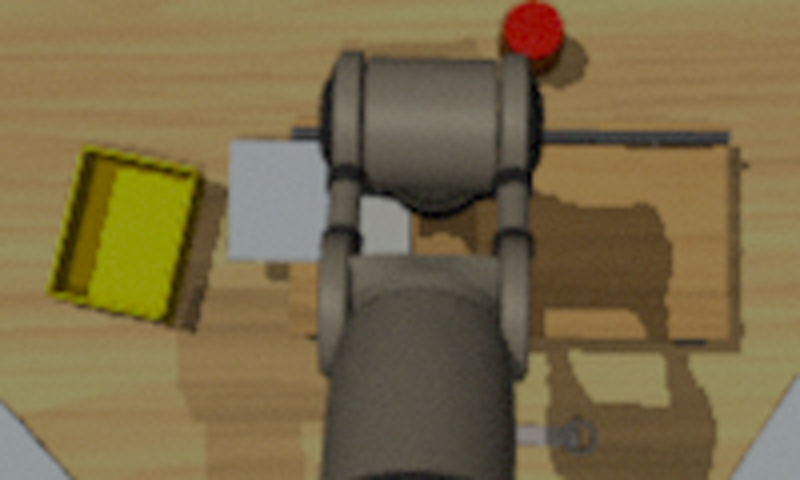

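Leading edge is at u of about 267.4 against the deck end at 282.3, so about 49 mm overhang, and it looks flush. I move clear to the near side, which is also the start point for a squaring touch, and measure properly.

{"fn": "send_rows", "kwargs": {
  "delta_pos": [
    [-1,0,0],
    [-1,0,0],
    [-1,0,0],
    [-1,0,0],
    [0,0,0]
  ],
  "turn": [0,0,0,0,0],
  "gripper": [1,1,1,1,1]
}}

```text
clock: 17.5
position: [449.6, 57.8, 111.6]
ee_rot: [0.0, 1.0, -0.014, -0.001]
wrist_force: [0.6, -0.6, -0.4]
finger_gap: -0.0
```

{"fn": "send_rows", "kwargs": {
  "delta_pos": [
    [0,1,0],
    [0,1,0],
    [0,1,0],
    [0,1,0],
    [0,0.9,0]
  ],
  "turn": [0,0,0,0,0],
  "gripper": [1,1,1,1,1]
}}

```text
clock: 18.12
position: [451.9, 156.6, 111.8]
ee_rot: [0.0, 1.0, -0.014, 0.0]
wrist_force: [0.6, -0.2, -0.2]
finger_gap: -0.002
```

{"fn": "send_rows", "kwargs": {
  "delta_pos": [
    [0,0,0],
    [0,0,0]
  ],
  "turn": [0,0],
  "gripper": [1,1]
}}

```text
clock: 18.38
position: [451.3, 155.4, 112.0]
ee_rot: [0.0, 1.0, -0.014, -0.0]
wrist_force: [-0.8, -0.3, -0.5]
finger_gap: 0.002
```

Run:
```python
from h import *
s=get_state();print(s['position'],s['wrist_force'])
c=save('wrist','w8.png')
c=save('top','t8.png')
cv2.imwrite('pics/t8c.png',cv2.resize(c['img'][140:260,210:410,::-1],None,fx=4,fy=4,interpolation=cv2.INTER_CUBIC))
```

```text
[451.26524141 155.40281297 111.99137497] [-0.80874516 -0.27392917 -0.45906488]
```

View pics/w8.png

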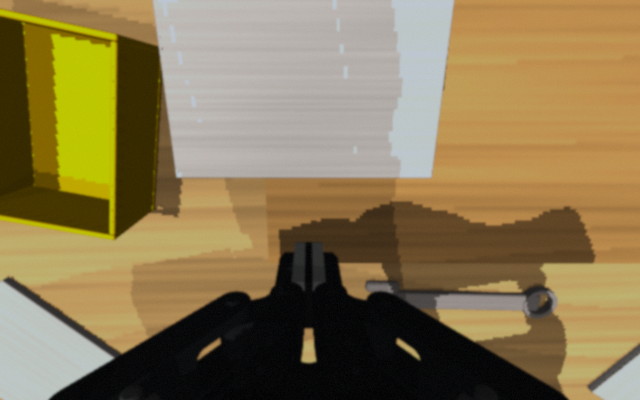

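View pics/t8c.png

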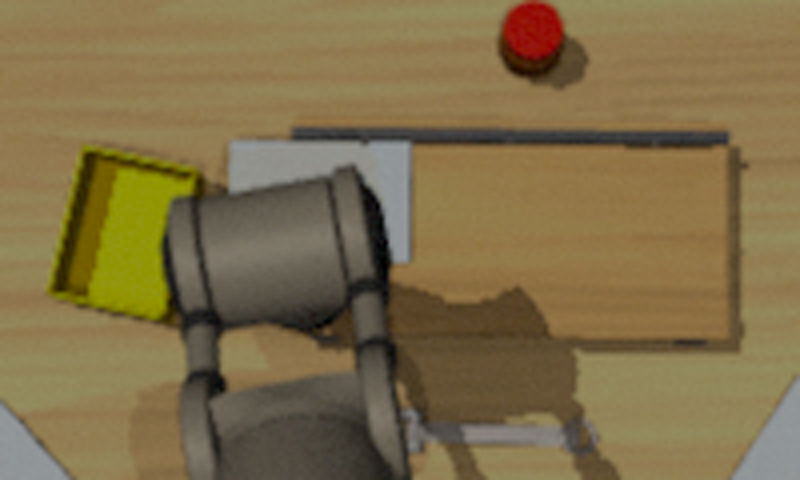

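Run:
```python
from h import *
c=dict(np.load('pics/w8.npz'))
P=ray(c,[(177,178),(433,178)],76);print('near edge corners',P.round(1).tolist(),(P[0]-P[1])[0]/(P[0]-P[1])[1])
print('deck end near',ray(c,[(267,190),(279,250)],70).round(1).tolist(),'deck near edge',ray(c,[(300,262),(590,263)],70).round(1).tolist())
c=dict(np.load('pics/t8.npz'))
print('top lead/trail',ray(c,[(210+229.5/4,178),(210+410.5/4,178)],76).round(1).tolist())
```

```text
near edge corners [[485.2, 230.2, 76.0], [481.2, 82.8, 76.0]] 0.027526523985307423
deck end near [[474.7, 179.8, 70.0], [434.0, 174.8, 70.0]] deck near edge [[424.9, 161.6, 70.0], [418.9, -27.9, 70.0]]
top lead/trail [[574.4, 227.4, 76.0], [571.8, 77.9, 76.0]]
```

The blank's angle (0.0275) equals the ledge's, and the overhang is about 48–50 mm. I confirm it is against the fence with a gentle +x touch at mid-length; if it is flush, contact should come at TCP x of about 471.

{"fn": "send_rows", "kwargs": {
  "delta_pos": [
    [0,0,-0.9],
    [0,0,-0.8],
    [0,0,-0.25],
    [0,0,0],
    [0,0,0]
  ],
  "turn": [0,0,0,0,0],
  "gripper": [1,1,1,1,1]
}}

```text
clock: 19.1
position: [451.4, 155.8, 73.9]
ee_rot: [-0.0, 1.0, -0.014, 0.001]
wrist_force: [0.7, 0.0, 1.0]
finger_gap: -0.0
```

{"fn": "send_rows", "kwargs": {
  "delta_pos": [
    [0.2,0,0],
    [0.2,0,0],
    [0.2,0,0],
    [0.15,0,0],
    [0,0,0]
  ],
  "turn": [0,0,0,0,0],
  "gripper": [1,1,1,1,1]
}}

```text
clock: 19.73
position: [466.2, 155.8, 73.3]
ee_rot: [0.0, 1.0, -0.014, 0.0]
wrist_force: [0.1, 0.1, 0.0]
finger_gap: 0.001
```

{"fn": "send_rows", "kwargs": {
  "delta_pos": [
    [0.05,0,0],
    [0.05,0,0],
    [0.05,0,0],
    [0.05,0,0]
  ],
  "turn": [0,0,0,0],
  "gripper": [1,1,1,1]
}}

```text
clock: 20.23
position: [470.0, 155.8, 73.3]
ee_rot: [0.0, 1.0, -0.014, -0.0]
wrist_force: [-0.9, 0.1, -0.2]
finger_gap: -0.004
```

{"fn": "send_rows", "kwargs": {
  "delta_pos": [
    [0.04,0,0],
    [0.04,0,0]
  ],
  "turn": [0,0],
  "gripper": [1,1]
}}

```text
clock: 20.48
position: [471.6, 155.8, 73.3]
ee_rot: [0.0, 1.0, -0.014, -0.0]
wrist_force: [0.1, 0.2, -0.1]
finger_gap: -0.0
```

{"fn": "send_rows", "kwargs": {
  "delta_pos": [
    [0.04,0,0],
    [0.02,0,0]
  ],
  "turn": [0,0],
  "gripper": [1,1]
}}

```text
clock: 20.72
position: [472.8, 155.8, 73.3]
ee_rot: [0.0, 1.0, -0.014, -0.0]
wrist_force: [-1.4, 0.3, -0.1]
finger_gap: -0.0
```

{"fn": "send_rows", "kwargs": {
  "delta_pos": [
    [0.03,0,0],
    [0.02,0,0]
  ],
  "turn": [0,0],
  "gripper": [1,1]
}}

```text
clock: 20.98
position: [473.0, 155.8, 73.2]
ee_rot: [0.0, 1.0, -0.014, -0.001]
wrist_force: [-3.3, -0.1, 2.0]
finger_gap: -0.003
```

Run:
```python
from h import *
s=get_state();print(s['position'],s['wrist_force'])
c=save('wrist','w9.png')
```

```text
[472.98270127 155.78520945  73.16773087] [-3.26550952 -0.05892614  1.9872447 ]
```

View pics/w9.png

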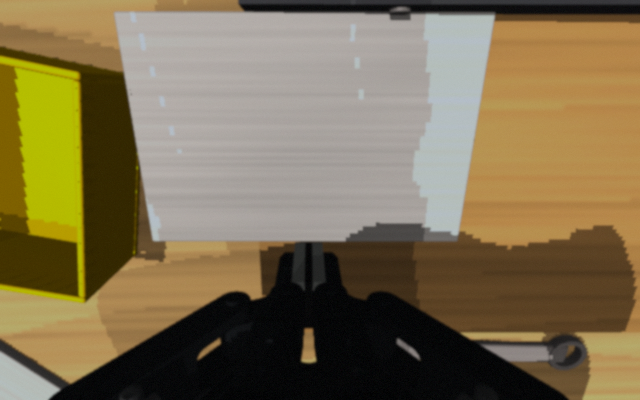

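Contact: the commanded advance no longer moves the tip and the force is rising. The far edge meets the fence at v=13. One small extra nudge, then I retreat.

{"fn": "send_rows", "kwargs": {
  "delta_pos": [
    [0.03,0,0],
    [0,0,0]
  ],
  "turn": [0,0],
  "gripper": [1,1]
}}

```text
clock: 21.28
position: [473.2, 155.8, 73.1]
ee_rot: [0.0, 1.0, -0.014, -0.001]
wrist_force: [-5.8, 0.6, 3.4]
finger_gap: -0.0
```

{"fn": "send_rows", "kwargs": {
  "delta_pos": [
    [-0.1,0,0],
    [-0.4,0,0],
    [-0.5,0,0.3],
    [-0.5,0,1],
    [-0.5,0,1]
  ],
  "turn": [0,0,0,0,0],
  "gripper": [1,1,1,1,1]
}}

```text
clock: 21.9
position: [433.7, 155.8, 120.1]
ee_rot: [0.0, 1.0, -0.014, 0.0]
wrist_force: [-0.7, -0.3, 0.3]
finger_gap: 0.001
```

{"fn": "send_rows", "kwargs": {
  "delta_pos": [
    [0,0,1],
    [0,0,1],
    [0,0,1],
    [0,0,1],
    [0,0,1]
  ],
  "turn": [0,0,0,0,0],
  "gripper": [1,1,1,1,1]
}}

```text
clock: 22.52
position: [433.9, 155.8, 220.4]
ee_rot: [-0.0, 1.0, -0.014, 0.0]
wrist_force: [0.5, -0.0, -0.3]
finger_gap: -0.004
```

{"fn": "send_rows", "kwargs": {
  "delta_pos": [
    [-0.2,-1,0],
    [-0.2,-1,0],
    [-0.2,-1,0],
    [-0.2,-1,0],
    [-0.2,-1,0]
  ],
  "turn": [0,0,0,0,0],
  "gripper": [1,1,1,1,1]
}}

```text
clock: 23.15
position: [413.8, 55.3, 219.7]
ee_rot: [0.0, 1.0, -0.014, 0.0]
wrist_force: [1.1, -1.0, 0.4]
finger_gap: -0.004
```

{"fn": "send_rows", "kwargs": {
  "delta_pos": [
    [-0.2,-1,0],
    [-0.2,-1,0],
    [0,-1,0],
    [0,-1,0],
    [0,-1,0]
  ],
  "turn": [0,0,0,0,0],
  "gripper": [1,1,1,1,1]
}}

```text
clock: 23.78
position: [406.0, -44.6, 219.7]
ee_rot: [0.0, 1.0, -0.014, 0.0]
wrist_force: [-0.0, 0.5, 0.3]
finger_gap: -0.0
```

{"fn": "send_rows", "kwargs": {
  "delta_pos": [
    [0,-1,0],
    [0,-1,0],
    [0,-1,0],
    [0,0,0],
    [0,0,0]
  ],
  "turn": [0,0,0,0,0],
  "gripper": [1,1,1,1,1]
}}

```text
clock: 24.4
position: [406.1, -103.6, 219.5]
ee_rot: [-0.0, 1.0, -0.014, 0.0]
wrist_force: [0.4, 0.4, 0.7]
finger_gap: -0.003
```

Run:
```python
from meas import *
s=get_state();print(s['position'],s['wrist_force'])
c=save('top','t10.png')
k=big(light(c,(255,170,325,215)));r=rect(ray(c,k[:,0],76));print(r,cv2.boxPoints(r).round(1).tolist())
cv2.imwrite('pics/t10c.png',cv2.resize(c['img'][140:270,210:410,::-1],None,fx=4,fy=4,interpolation=cv2.INTER_CUBIC))
c2=save('scene','s10.png')
cv2.imwrite('pics/s10c.png',cv2.resize(c2['img'][130:280,180:470,::-1],None,fx=2.7,fy=2.7,interpolation=cv2.INTER_CUBIC))
hsv=cv2.cvtColor(c['img'],cv2.COLOR_RGB2HSV)
m=cv2.inRange(hsv,(22,150,60),(35,255,255)); m[:, :200]=0;m[:,300:]=0
print('bin top',rect(ray(c,big(m)[:,0],60)))
m=cv2.inRange(hsv,(0,180,80),(8,255,255)); m[:, :300]=0;m[:,400:]=0;m[200:]=0
print('jar',rect(ray(c,big(m)[:,0],80)))
```

```text
[ 406.09097561 -103.58820935  219.46794547] [0.36240039 0.38911485 0.70511939]
((533.340576171875, 154.893798828125), (149.03065490722656, 99.7627182006836), 89.02458953857422) [[482.20001220703125, 81.19999694824219], [581.9000244140625, 79.5], [584.5, 228.5], [484.70001220703125, 230.1999969482422]]
bin top ((512.2947387695312, 316.9526672363281), (109.77202606201172, 133.29440307617188), 77.42577362060547)
jar ((672.5712890625, -24.170867919921875), (46.65553665161133, 46.428192138671875), 25.92660140991211)
```

View pics/t10c.png

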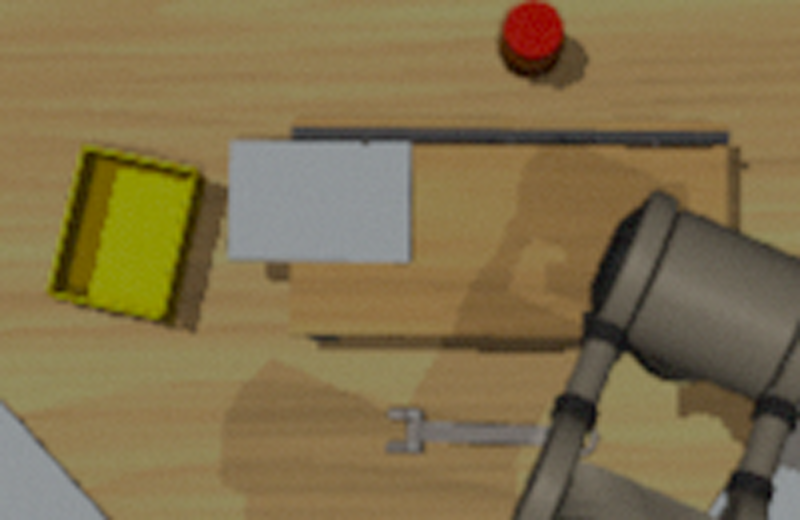

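View pics/s10c.png

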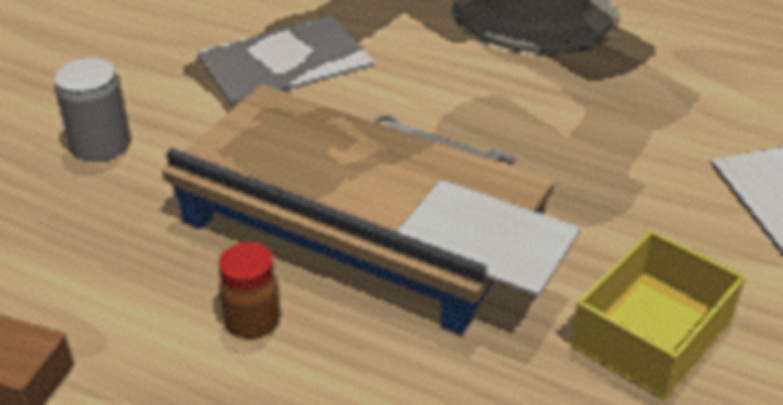

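Everything checks out: the blank centre is at ledge y of about 155 mm, it lies flush and flat, and the bin and jar measure unmoved. I hand the job in.

```bash
python3 -c "
from station import *
print(close_job())"
```

```text
the job is handed in; nothing more can be done
None
```

The blank now sticks out about 50 mm past the yellow-bin end of the ledge, lying flat and flush against the fence, and the job is handed in at about 24 s. I used only pushes with the shut fingertips: across to the fence, along to the bin end, then a light push at mid-length to confirm it was against the fence.

**Last checks**
- **Position:** the blank's centre is at ledge y of about 155 mm (allowed 140 to 170 mm).
- **Fence contact:** the last push stopped dead against the fence, with about 6 N at the wrist.
- **Other objects:** the bin and jar measured within about 1 mm of where they started. The can and wrench look unmoved in the pictures but were not measured again.
- **Robot:** the arm ended about 220 mm above the bench, touching nothing.

**Disagreements**
- **Between cameras:** the top and scene cameras differed by 3–5 mm in absolute y.
- **Blank angle:** it read 0.017 from the top contour and 0.0275 from the wrist camera, against about 0.026–0.028 for the fence. Either reading is inside the 0.05 rad limit.
- **Last push:** contact came about 1.5 mm farther on than I had predicted, still within the tolerance.

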